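Tuck in the tab of a stock box

ROBOT

A 6-joint arm with a two-finger parallel gripper is mounted at the origin on the work surface. World frame = base frame: x ahead of the robot, y to its left, z up, the work surface at z = 0. Lengths are in m, angles in rad, forces in N, time in s.
With the tool pointing down it reaches from about 0.275 to 0.775 m from the base axis. Payload 14.6 kg.
Tool frame: the origin (TCP) lies on the centre line of the jaws, within the pads' length; the fingertips stand 11 mm ahead of it and the grasp point (between the pads) lies 8 mm behind it; z points along the fingers, y is the line along which they close (so a half turn about z gives the same grasp; the last joint's range is limited). The gripper opens to 85 mm and grips with 20 to 120 N. Pads are 22 mm wide; open, the fingers measure 114 mm over their backs; the gripper's body (76 mm by 85 mm) begins 54 mm behind the grasp point. The pads swing forward as they close: fully open they stand 13 mm farther back than shut.
Start: joints at [-1.455, 0.263, -0.048, 1.259, 0, 1.415], TCP at [0.14, -0.506, 0.242] pointing down, gripper open.
Joint ranges: [-2.65, 2.65], [-0.89, 1.7], [-1.18, 1.37], [-2.13, 2.11], [-1.35, 1.29], [-3.14, 3.14]. Speed limits (rad/s): [1.89, 1.89, 2.57, 2.79, 3.14, 3.14].

INTERFACE

Orientations are given as a unit quaternion [w, x, y, z].
In Python, from plant import read_state, cams, workorder, spotter gives the robot as it stands. The module is installed in compiled form; this text tells all that it offers.
- The arm moves only by the tool drive_tool, never from a script. Its argument "motion" is one flat list of numbers, 6 for each row, row after row: the shift along the tool's x, y, z in cm, then the turn, a rotation vector about the tool's x, y, z in degrees. A call has exactly 5 rows; each row is the pose to reach, as a shift and turn from the pose commanded when the call began, along the tool's axes at that moment; what a row does not reach only later rows make up. A row lasts 1/10 s, in which the tool goes at most 50 mm and 8.59 degrees, less where a joint would pass 70% of its speed; a pose out of reach is approached as far as the arm can. A call with a gripper value outside its range is refused whole. "claw" is the opening in per cent of the stroke, from 0 (shut) to 100 (fully open), set as the call begins (left out, the last holds). The fingers move at their own pace and stop on an object; "grip_force" is the grip in N (left out, the last holds). Time passes only in rows, so rows that repeat a pose let the fingers close, or fill a call up. It gives the time, the measured TCP pose, the force, the opening and the grip force at its end, in the units of the state.
- read_state(): the state, without advancing time (a new reading comes with each control period).
- cams.get_image(name): name is "scene" or "top"; returns the picture (480x640x3 uint8, red, green, blue); there is no depth.
- cams.calibration(name): a dict with "camera_matrix" (3x3 intrinsics, pixels), "D" ([k1, k2, p1, p2, k3] as OpenCV has them; the pictures are not rectified), "rvec" (rotation vector, rad) and "tvec" (3), from world to camera coordinates, as OpenCV has them. Camera axes: x right, y down, z forward; pixel columns grow to the right and rows downward; lengths in m; the calibration is good to about 2 mm. A picture is of the moment at which its call begins. calibration takes no time and is no camera call.
- workorder.job_done(): hands the job in; it is judged then, once.
Trained networks look in the newest picture that a camera, given by its name, has taken for a name from the list of things; names that differ only in an ending like _2 or _b are one class to them, and where a whole thing is asked for, a point or a joint stands for the part that bears it (a point fixed in the world has none). Each returns a list of dicts, best first, with "conf" (0 to 1); they miss things now and then, are a little off and sometimes report something else, mostly with a low value. They report only what shows in the picture. A call takes as long as a camera call.
- spotter.masks_of(camera, query): "mask" (480x640 bool, what is visible of it) and "position" ([row, column] in pixels, amid what is visible of it).
The state is a dict: "time_s": time; "joints": joint angles; "joint_velocities": joint speeds; "effort": joint torques, N m; "position": TCP position; "eef_rot": TCP orientation; "wrist_force": force on the tool from outside, world axes, zero at the start; "torque": the same for the moment, N m; "opening": opening from 0.0 (shut) to 1.0 (fully open); "grip_force": force on a finger pad.
Only numpy, scipy, OpenCV 4.12 (cv2) and the standard library are available. Lean on these libraries where they do the work, as an engineer would, in place of code of your own. Each camera call takes 0.05 s, during which the arm holds its last target. There are 200 camera calls.

TASK

Close the small blue box of pipe couplings: with closed fingertips push the standing hinged tab over until it lies flat across the box, keep it down, and push it by its rib so that its free edge slides beneath the lip at the other end, all the way to its stop. Work gently and do not grip, lift or shift the box or its tab, and leave everything else on the bench where it is. Finish with the tab staying tucked by itself and the hand clear.

Things in the scene. Friction and masses are not known exactly. Their poses are not given: they have to be found in the camera images.
- stock_box: heavy (3 kg) loose blue plastic box of pipe couplings, 160 mm along its x, walls 90 mm high, ends 95 mm (hinge) and 100 mm (lip) from the origin along +y and -y. Origin: underside; z up. A blue tab hinged at the +y end stands open; folded over, it lies along -y across the open top. Its hinge is slotted, so that the tab can also slide 22 mm along itself, away from the hinge
- hinge_mid (a point): middle of the tab's hinge axis: 80 mm from the box origin along the box's +y, 94 mm above the table. The axis is parallel to the box's x. The folded-down tab is centred on this height, so its upper face is then 2 mm higher
- tab_edge (a point): middle of the tab's free edge, at half its thickness. The tab is a plate 110 mm wide and 4 mm thick; this edge is 130 mm from the hinge axis while the tab is not slid out. It moves with the tab
- tab_rib (a point): middle of the top of the finger rib on the tab's outer face (the upper face once folded): a bar 80 mm long parallel to the hinge, 6 mm thick, 10 mm proud of the face, centred 108 mm from the hinge axis while the tab is not slid out. Between hinge and rib that face is plain. It moves with the tab
- lip_mid (a point): middle of the inner edge of the lip's flat underside: 62 mm from the box origin along -y, 102 mm above the table, 8 mm above the mid-plane of the flat tab. The lip is fixed, 5 mm thick, 150 mm wide, and runs on 38 mm along -y; a flared-up lead-in stands in front of it, from 54 mm from the box origin along -y
- tab_fold (a joint): fold angle of the tab in rad: 0 lying flat over the box, 1.57 upright, about 1.35 to 1.85 at the start (more than 1.57 leans outwards, away from the lip). A light spring (0.06 N m/rad, at rest near 1.65) and some friction (0.025 N m): let go before it is tucked, it springs part-way up again
- tab_slide (a joint): how far the tab is slid out from its hinge in m: 0 fully back, as at the start, 0.022 fully out (end stop). Sliding takes about 1.5 N. Only at nearly 0 does the free edge pass down in front of the lip when folding; folded flat, sliding out carries the edge beneath the lip
- coupling_a: a standing brass pipe coupling, 36 mm across and 55 mm tall, beside the hinge end of the stock box; a bystander; origin at the centre of its underside
- coupling_b: a standing brass pipe coupling, 42 mm across and 45 mm tall, beside one long side of the stock box (its +x side); a bystander; origin at the centre of its underside
- coupling_c: a standing steel pipe coupling, 36 mm across and 55 mm tall, beside the other long side of the stock box (its -x side); a bystander; origin at the centre of its underside
- tape_roll: an empty tape core lying flat, 84 mm across and 24 mm tall; a bystander; origin at the centre of its underside
- jar: a closed clear plastic jar, 60 mm across and 85 mm tall; a bystander; origin at the centre of its underside
- small_carton: a small taped cardboard carton, 100 x 80 x 65 mm; a bystander; origin at the centre of its underside
- marker: a marker pen lying flat, 110 mm long and 13 mm thick; a bystander; origin at the centre of its underside

How it is judged:
On the way, in this order (a step that is already met when the one before it is completed fails the run):
1. the tab is folded down in front of the lip, not yet slid out (value of joint tab_fold below 0.15 rad and value of joint tab_slide below 0.01 m), for 0.04 s.
2. the tab's edge is beneath the lip (value of joint tab_fold below 0.08 rad and value of joint tab_slide above 0.017 m and z of tab_edge in the frame of stock_box below 0.104 m), for 0.2 s.
At the end, for the whole second after the job is handed in: The tab lies flat (within 0.08 rad), slid out by at least 17 of its 22 mm, its free edge beneath the lip and staying there by itself; the box stands upright and still (all of step 2 and linear speed of stock_box below 0.01 m/s and value of joint tab_slide below 0.04 m and angle between stock_box's own z axis and vertical below 0.05 rad); the robot touches nothing.
It fails at once if the box is shifted by more than 30 mm, tipped or lifted (distance of stock_box from where it was at the start of the episode above 0.03 m or angle between stock_box's own z axis and vertical above 0.15 rad or height (world z) of stock_box above 0.012 m).
It fails at once if the box or its tab is gripped or forced: the fingers bear on it with more than 35 N (contact force between the fingers and stock_box above 35 N).
It fails at once if another thing on the bench is moved by more than 30 mm, tipped over or lifted (distance of any of coupling_a, coupling_b, coupling_c, tape_roll, jar, small_carton, marker from where it was at the start of the episode above 0.03 m or angle between any of coupling_a, coupling_b, coupling_c, tape_roll, jar, small_carton, marker's own z axis and vertical above 0.6 rad or height (world z) of any of coupling_a, coupling_b, coupling_c, tape_roll, jar, small_carton, marker above 0.012 m).
It also fails if it takes over 40 s, if anything falls off the work surface, if the arm or the gripper's body presses on something with over 40 N, if the wrist force passes 120 N, or if a joint passes its speed limit or range.

## Working session

There is one attempt and no reset: what is moved stays moved. The work goes in short steps, Python scripts to look and compute and a tool call to move; the robot and the scene stay as the last step left them, time stands still between calls to the robot, and variables do not carry over. Pictures are saved under pics/ and viewed, at most 10 in all, crops included, and the job is handed in when it is done.

Besides the shell and the picture viewer there is one more tool, called by a JSON object that holds its "fn" and its "kwargs". drive_tool: Moves the arm, as the interface text tells. Its arguments: {"type":"object","properties":{"motion":{"type":"array","items":{"type":"number"}},"claw":{"type":"number"},"grip_force":{"type":"number"}},"required":["motion"]}

```bash
mkdir -p pics; python3 - <<'E'
from plant import read_state,cams,spotter
import cv2,numpy as np
for c in("scene","top"):
    im=cams.get_image(c);cv2.imwrite(f"pics/{c}0.png",im[:,:,::-1])
    k=cams.calibration(c);print(c,{a:np.round(b,4).tolist() for a,b in k.items()})
    for q in("stock_box","tab_fold","coupling_a"):
        for d in spotter.masks_of(c,q)[:3]:
            print(q,round(d["conf"],2),d["position"],d["mask"].sum())
print(read_state())
E
```

```text
scene {'camera_matrix': [[597.4041, 0.0, 334.2318], [0.0, 597.4041, 250.2185], [0.0, 0.0, 1.0]], 'D': [-0.1222, 0.0, 0.0, 0.0, 0.0], 'rvec': [2.3189, 1.0549, -0.3681], 'tvec': [-0.3298, -0.2407, 1.65]}
stock_box 0.64 [291.4, 334.8] 8314
tab_fold 0.77 [260.3, 367.6] 1086
tab_fold 0.72 [328.2, 180.3] 326
coupling_a 0.78 [347.8, 343.5] 433
coupling_a 0.69 [286.1, 389.6] 332
top {'camera_matrix': [[509.2234, 0.0, 316.2723], [0.0, 509.2234, 238.0553], [0.0, 0.0, 1.0]], 'D': [-0.0145, 0.0, 0.0, 0.0, 0.0], 'rvec': [2.1186, -2.161, 0.1687], 'tvec': [0.0263, 0.5125, 1.0244]}
stock_box 0.57 [208.4, 353.6] 8601
tab_fold 0.56 [182.3, 315.3] 966
coupling_a 0.85 [168.4, 375.7] 288
coupling_a 0.68 [191.4, 292.6] 302
coupling_a 0.54 [254.9, 317.7] 275
{'time_s': 0.4, 'joints': array([-1.45533252e+00,  2.63169770e-01, -4.83860739e-02,  1.25939337e+00,
        1.38852025e-05,  1.41549965e+00]), 'joint_velocities': array([ 0.0012255 ,  0.00147888,  0.00215935,  0.00130694, -0.00083822,
        0.00370052]), 'effort': array([-2.90976786e-04, -6.36874580e+01,  3.84457791e+01,  3.50975388e-03,
        2.26876625e-05, -5.51085193e-06]), 'position': array([ 0.14041579, -0.50584428,  0.24221047]), 'eef_rot': array([-7.62910044e-05,  9.90850080e-01,  1.34967084e-01,  8.46362394e-06]), 'wrist_force': array([0.21119967, 0.1248623 , 0.55178166]), 'torque': array([-0.02333522, -0.03317981, -0.00829833]), 'grip_force': 0.0, 'opening': 0.9996485980565307}
```

```bash
python3 - <<'E'
import cv2
a=cv2.imread("pics/scene0.png");b=cv2.imread("pics/top0.png")
cv2.imwrite("pics/s1.png",cv2.resize(a[190:400,200:480],None,fx=2.85,fy=2.85,interpolation=2))
cv2.imwrite("pics/t1.png",cv2.resize(b[110:320,240:480],None,fx=2.85,fy=2.85,interpolation=2))
E
```

```text
(no output)
```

View pics/s1.png

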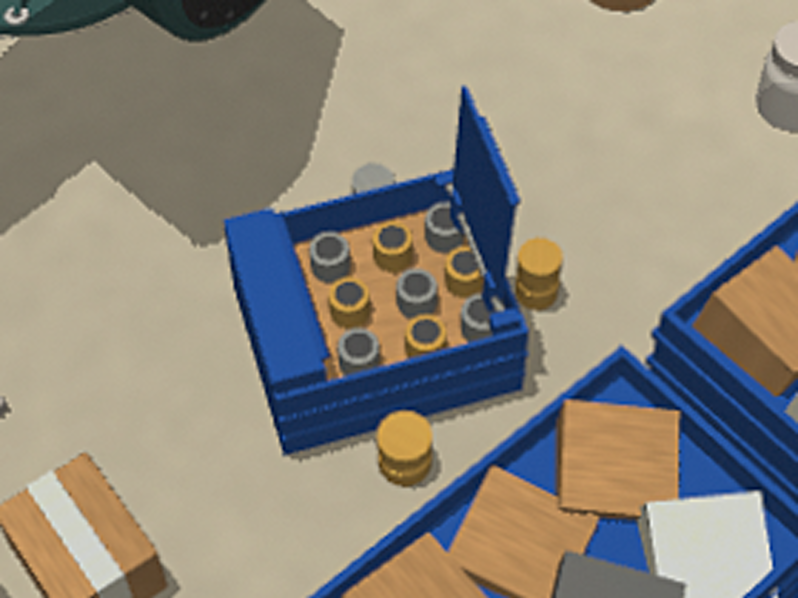

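View pics/t1.png

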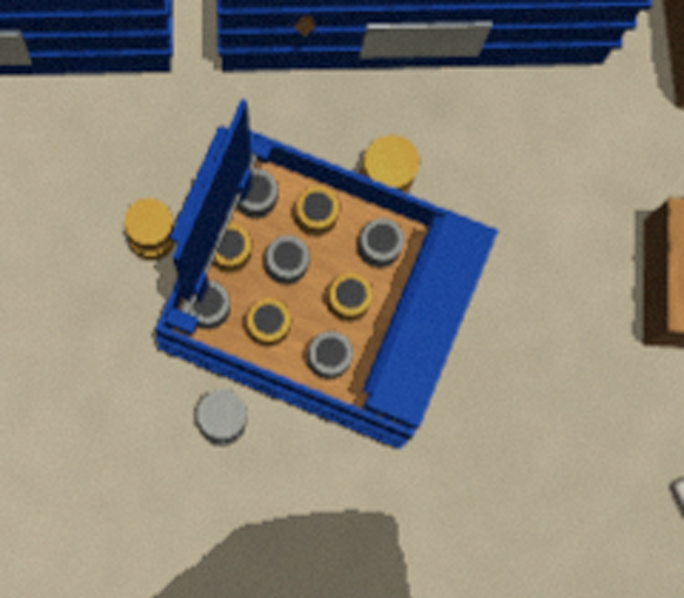

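View pics/top0.png

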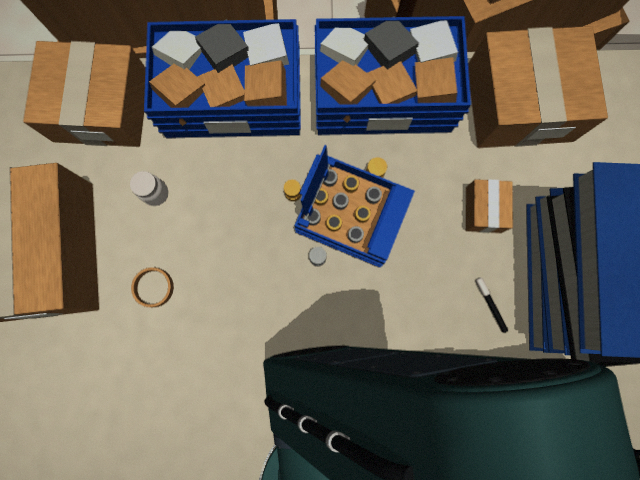

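The box sits in mid-view with the hinge on the left of the top view and the lip on the right. The lip's outer corners are at about (497,230) and (408,432) in the top crop. The tab stands nearly upright, with its free-edge corners at about (463,88) and (518,200) in the scene crop. I'll fit the pose from these corners.

```bash
cat > h.py <<'E'
import cv2,numpy as np
from scipy.optimize import least_squares
from scipy.spatial.transform import Rotation as R
from plant import cams,read_state
K={c:cams.calibration(c) for c in("scene","top")}
def proj(c,P):
    k=K[c];return cv2.projectPoints(np.array(P,float),np.array(k["rvec"],float),np.array(k["tvec"],float),np.array(k["camera_matrix"],float),np.array(k["D"],float))[0][:,0]
def box2w(p,P):
    c,s=np.cos(p[2]),np.sin(p[2]);P=np.asarray(P,float)
    return np.c_[p[0]+c*P[:,0]-s*P[:,1],p[1]+s*P[:,0]+c*P[:,1],P[:,2]]
def tab(x,r,f,n=0,s=0): # r from hinge, n above outer face-midplane
    r=r+s;return [x,.080-r*np.cos(f)+n*np.sin(f),.094+r*np.sin(f)+n*np.cos(f)]
E
cat > fit.py <<'E'
from h import *
B=dict(scene=[((527,327),(.08,.095,.09)),((285,455),(.08,-.1,0)),((525,389),(.08,.095,0)),((228,218),(-.075,-.1,.107)),((276,395),(.075,-.1,.107))],
 top=[((497,230),(.075,-.1,.107)),((408,432),(-.075,-.1,.107)),((400,447),(-.08,-.1,0)),((158,345),(-.08,.095,0)),((218,128),(.08,.095,.09)),((157,330),(-.08,.095,.09))])
T=dict(scene=[((463,88),-.055),((518,200),.055)],top=[((242,100),.055)])
off=dict(scene=(200,190),top=(240,110))
def res(p,full=False):
    o=[]
    for c in B:
        uv=np.array([np.array(a)/2.85+off[c] for a,_ in B[c]]+[np.array(a)/2.85+off[c] for a,_ in T[c]])
        P=[b for _,b in B[c]]+[tab(x,.13,p[3]) for _,x in T[c]]
        d=proj(c,box2w(p,P))-uv
        if full:print(c,d.round(1).tolist())
        o.append(d.ravel())
    return np.concatenate(o)
best=None
for yaw in(-.4,.4,0):
    r=least_squares(res,[.6,-.1,yaw,1.6],loss="soft_l1")
    if best is None or r.cost<best.cost:best=r
p=best.x;print(best.cost,p.round(4).tolist());res(p,True)
np.save("p.npy",p)
for n,P in dict(hinge=[0,.08,.094],edge=tab(0,.13,p[3]),lip=[0,-.062,.102],rib=tab(0,.108,p[3],.012),mid=[0,0,.1]).items():print(n,box2w(p,[P])[0].round(4))
s=read_state();M=R.from_quat(s["eef_rot"][[1,2,3,0]]).as_matrix();print(M.round(3))
E
python3 fit.py
```

```text
21.874303799743785 [0.567, -0.0576, -0.4114, 1.6141]
scene [[0.9, 0.5], [-0.0, 0.0], [-0.6, -0.6], [-1.8, 0.2], [-0.9, -4.7], [0.0, -1.5], [-1.2, 0.6]]
top [[-0.8, -0.9], [3.2, -2.5], [-1.5, 0.1], [-0.2, 1.8], [7.3, -0.6], [-1.7, -0.4], [-0.6, -0.4]]
hinge [0.599  0.0158 0.094 ]
edge [0.6012 0.0209 0.2239]
lip [ 0.5422 -0.1144  0.102 ]
rib [0.6056 0.031  0.2014]
mid [ 0.567  -0.0576  0.1   ]
[[ 0.964  0.267 -0.   ]
 [ 0.267 -0.964  0.   ]
 [ 0.    -0.    -1.   ]]
```

{"fn": "drive_tool", "kwargs": {"motion": [2.5,-1.7,-2,0,0,-8,5.8,-4,-4,0,0,-16,9.1,-6.3,-6,0,0,-24,12.4,-8.6,-6,0,0,-32,15.7,-10.9,-6,0,0,-40], "claw": 0, "grip_force": 20}}

```text
time_s: 0.9
position: [0.2633, -0.3578, 0.3029]
eef_rot: [0.001, 0.884, 0.468, 0.0]
wrist_force: [1.3, -1.0, 0.0]
opening: 0.148
grip_force: 0.0
```

```bash
cat > go.py <<'E'
from h import *
import sys
# go.py boxx boxy ztip : shift in tool axes (cm) and yaw turn needed so that tool x = box +y, TCP there
p=np.load("p.npy");s=read_state();q=s["eef_rot"];M=R.from_quat(q[[1,2,3,0]]).as_matrix()
c,sn=np.cos(p[2]),np.sin(p[2]);Bm=np.array([[c,-sn,0],[sn,c,0],[0,0,1]])
now=Bm.T@(s["position"]-[p[0],p[1],0])
print("t",round(s["time_s"],2),"TCP box",now.round(4),"F box",(Bm.T@s["wrist_force"]).round(2),"open",round(s["opening"],3))
if len(sys.argv)>1:
    a=np.array(sys.argv[1:4],float);a[2]+=.011
    print("shift cm",(M.T@Bm@(a-now)*100).round(2))
Mt=np.c_[Bm[:,1],Bm[:,0],[0,0,-1]]
print("turn",np.degrees(R.from_matrix(M.T@Mt).as_rotvec()).round(2))
E
python3 go.py 0 .135 .184
```

```text
t 0.9 TCP box [-0.1582 -0.3966  0.3029] F box [ 1.56 -0.38  0.01] open 0.148
shift cm [55.17  5.75 10.76]
turn [  0.07   0.04 -10.61]
```

{"fn": "drive_tool", "kwargs": {"motion": [4,0.4,0,0,0,-5,8,0.8,0,0,0,-10.6,12.5,1.3,0,0,0,-10.6,17,1.8,0,0,0,-10.6,21.5,2.2,0,0,0,-10.6]}}

```text
time_s: 1.4
position: [0.4033, -0.1925, 0.3024]
eef_rot: [0.0, 0.838, 0.545, 0.0]
wrist_force: [1.5, -1.9, 0.3]
opening: 0.003
grip_force: 0.0
```

```bash
python3 go.py 0 .14 .184
```

```text
t 1.4 TCP box [-0.096  -0.1891  0.3024] F box [ 2.14 -1.1   0.3 ] open 0.003
shift cm [32.97  9.41 10.74]
turn [ 0.03  0.01 -0.32]
```

{"fn": "drive_tool", "kwargs": {"motion": [4,1.5,0,0,0,0,8.5,3,0,0,0,0,13,4.5,0,0,0,0,17.5,6,0,0,0,0,22,7,0,0,0,0]}}

```text
time_s: 1.9
position: [0.5568, -0.0195, 0.3021]
eef_rot: [0.0, 0.838, 0.546, 0.0]
wrist_force: [0.0, -0.3, -0.2]
opening: -0.0
grip_force: 0.0
```

{"fn": "drive_tool", "kwargs": {"motion": [4,0.7,0,0,0,0,8,1.4,0,0,0,0,10,2,0,0,0,0,10.5,2.1,0,0,0,0,10.5,2.1,0,0,0,0]}}

```text
time_s: 2.4
position: [0.6172, 0.0665, 0.3019]
eef_rot: [-0.0, 0.838, 0.546, -0.0]
wrist_force: [-0.6, -0.1, 0.8]
opening: -0.003
grip_force: 0.0
```

```bash
python3 go.py 0 .14 .184;python3 - <<'E'
from h import *
p=np.load("p.npy")
W=[(x,y,.107) for x in(-.075,.075) for y in(-.1,-.062)]+[(x,y,.09) for x in(-.08,.08) for y in(-.1,.095)]+[tab(x,r,p[3]) for x in(-.055,.055) for r in(0,.13)]
o=[]
for c,o0 in(("scene",(200,190)),("top",(240,110))):
    im=cams.get_image(c)[:,:,::-1].copy();x0,y0=o0
    z=cv2.resize(im[y0:y0+200,x0:x0+200],None,fx=2,fy=2,interpolation=2)
    for u in proj(c,box2w(p,W)):cv2.circle(z,tuple(((u-[x0,y0])*2).astype(int)),2,(0,0,255),-1)
    o.append(z)
cv2.imwrite("pics/o2.png",np.hstack(o))
E
```

```text
t 2.4 TCP box [-0.0036  0.1338  0.3019] F box [-0.49 -0.32  0.83] open -0.003
shift cm [ 0.62  0.36 10.69]
turn [-0.03  0.02 -0.26]
```

View pics/o2.png

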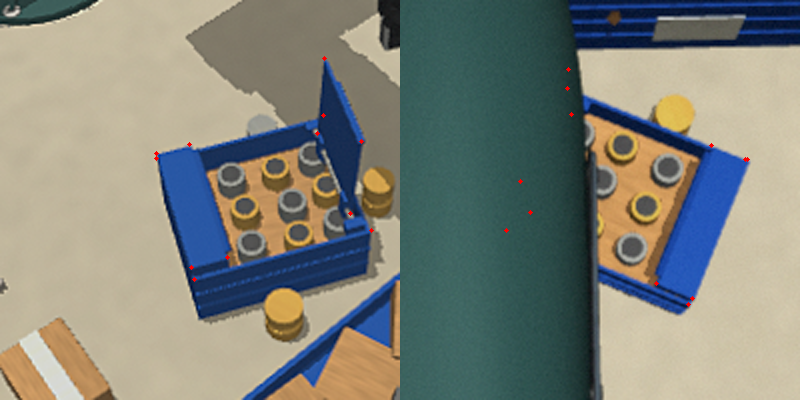

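The overlay matches the box and the tab: scene lip corners at (157,155) and (192,267), tab corner at (324,58). Next is lowering behind the tab.

{"fn": "drive_tool", "kwargs": {"motion": [1,0.3,2.5,0,0,0,1,0.3,5.5,0,0,0,1,0.3,8.5,0,0,0,1,0.3,10.5,0,0,0,1,0.3,10.5,0,0,0]}}

```text
time_s: 3.0
position: [0.6223, 0.0731, 0.1954]
eef_rot: [-0.001, 0.838, 0.545, -0.002]
wrist_force: [0.4, 0.1, -0.0]
opening: -0.004
grip_force: 0.0
```

```bash
python3 go.py 0 .14 .184; python3 - <<'E'
import numpy as np
# tip front-bottom corner path on outer face, r falling 92->78; TCP box (y,ztcp)
for f,r in zip(np.linspace(1.6,0,17),np.linspace(.092,.078,17)):
    y=.080-r*np.cos(f)+.002*np.sin(f); z=.094+r*np.sin(f)+.002*np.cos(f)
    print(round(f,2),"TCP y %.1f z %.1f mm"%((y+.011)*1e3,(z+.011)*1e3), "rib gap side %.1f"%(1e3*(.080-.105*np.cos(f)+.012*np.sin(f)-y)))
E
```

```text
t 3.0 TCP box [-0.0016  0.1419  0.1954] F box [ 0.32  0.24 -0.02] open -0.004
shift cm [-0.18  0.16  0.04]
turn [-0.2   0.09 -0.39]
1.6 TCP y 95.7 z 196.9 mm rib gap side 10.4
1.5 TCP y 86.5 z 196.0 mm rib gap side 9.0
1.4 TCP y 77.6 z 194.3 mm rib gap side 7.3
1.3 TCP y 69.0 z 191.7 mm rib gap side 5.5
1.2 TCP y 60.8 z 188.2 mm rib gap side 3.3
1.1 TCP y 53.0 z 184.0 mm rib gap side 1.0
1.0 TCP y 45.8 z 179.1 mm rib gap side -1.4
0.9 TCP y 39.2 z 173.5 mm rib gap side -4.1
0.8 TCP y 33.2 z 167.4 mm rib gap side -6.8
0.7 TCP y 27.9 z 160.7 mm rib gap side -9.5
0.6 TCP y 23.4 z 153.7 mm rib gap side -12.3
0.5 TCP y 19.7 z 146.2 mm rib gap side -15.1
0.4 TCP y 16.7 z 138.6 mm rib gap side -17.8
0.3 TCP y 14.6 z 130.7 mm rib gap side -20.3
0.2 TCP y 13.2 z 122.8 mm rib gap side -22.8
0.1 TCP y 12.7 z 114.9 mm rib gap side -25.0
0.0 TCP y 13.0 z 107.0 mm rib gap side -27.0
```

{"fn": "drive_tool", "kwargs": {"motion": [-2,0,0,0,0,0,-3.5,0,0,0,0,0,-4.6,0,0,0,0,0,-5.6,0,0.1,0,0,0,-6.4,0,0.2,0,0,0]}}

```text
time_s: 3.5
position: [0.5978, 0.0146, 0.1957]
eef_rot: [0.0, 0.838, 0.545, 0.0]
wrist_force: [0.6, 0.4, 0.3]
opening: 0.001
grip_force: 0.2
```

```bash
python3 go.py 0 .053 .173
```

```text
t 3.5 TCP box [-0.0006  0.0785  0.1957] F box [0.41 0.64 0.31] open 0.001
shift cm [-2.55  0.07  1.17]
turn [ 0.04 -0.01 -0.35]
```

{"fn": "drive_tool", "kwargs": {"motion": [-0.9,0,0.3,0,0,0,-1.7,0,0.7,0,0,0,-2.5,0,1.1,0,0,0,-3.2,0,1.6,0,0,0,-3.9,0,2.2,0,0,0]}}

```text
time_s: 4.0
position: [0.5821, -0.0205, 0.1728]
eef_rot: [-0.0, 0.838, 0.546, 0.0]
wrist_force: [-0.1, -0.2, 0.3]
opening: -0.003
grip_force: 0.3
```

```bash
python3 go.py 0 .02 .135;python3 - <<'E'
from h import *
im=cams.get_image("scene")[:,:,::-1]
cv2.imwrite("pics/s3.png",cv2.resize(im[180:380,230:430],None,fx=2.5,fy=2.5,interpolation=2))
E
```

```text
t 4.0 TCP box [-0.001   0.0401  0.1728] F box [ 0.01 -0.26  0.28] open -0.003
shift cm [-2.01  0.11  2.68]
turn [-0.   -0.   -0.31]
```

View pics/s3.png

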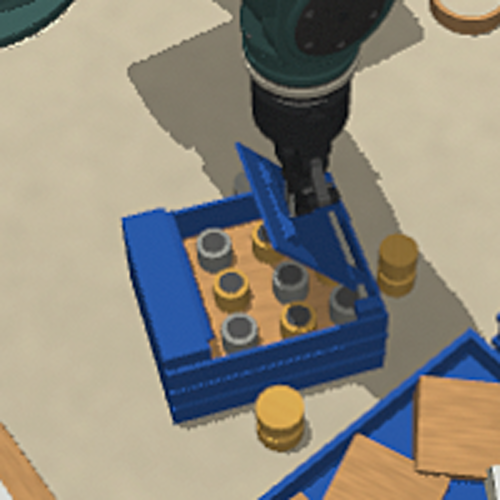

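The tab is tilted to about 50°. The fingertips at about (305,205) bear on its plain face, behind the rib.

{"fn": "drive_tool", "kwargs": {"motion": [-0.7,0,0.6,0,0,0,-1.2,0,1.2,0,0,0,-1.7,0,1.9,0,0,0,-2,0,2.6,0,0,0,-2.3,0,3.4,0,0,0]}}

```text
time_s: 4.55
position: [0.5729, -0.0413, 0.1387]
eef_rot: [0.0, 0.838, 0.545, 0.0]
wrist_force: [-0.2, 0.2, 1.3]
opening: -0.003
grip_force: 0.4
```

{"fn": "drive_tool", "kwargs": {"motion": [-0.2,0,0.8,0,0,0,-0.3,0,1.5,0,0,0,-0.4,0,2.0,0,0,0,-0.4,0,2.4,0,0,0,-0.4,0,2.6,0,0,0]}}

```text
time_s: 5.05
position: [0.5713, -0.0447, 0.1129]
eef_rot: [-0.0, 0.838, 0.545, -0.0]
wrist_force: [-0.2, -0.6, 1.9]
opening: 0.002
grip_force: 0.6
```

```bash
python3 go.py 0 .013 .096
```

```text
t 5.05 TCP box [-0.0012  0.0136  0.1129] F box [ 0.05 -0.68  1.95] open 0.002
shift cm [-0.06  0.12  0.59]
turn [-0.01  0.   -0.31]
```

{"fn": "drive_tool", "kwargs": {"motion": [0,0,0.2,0,0,0,0,0,0.35,0,0,0,0,0,0.45,0,0,0,0,0,0.5,0,0,0,0,0,0.5,0,0,0]}}

```text
time_s: 5.55
position: [0.5714, -0.0447, 0.1083]
eef_rot: [0.0, 0.838, 0.545, 0.0]
wrist_force: [-0.4, -0.2, 0.2]
opening: 0.0
grip_force: 0.4
```

```bash
python3 go.py 0 -.014 .096;python3 - <<'E'
from h import *
im=cams.get_image("scene")[:,:,::-1]
cv2.imwrite("pics/s4.png",cv2.resize(im[210:370,250:410],None,fx=3.5,fy=3.5,interpolation=2))
E
```

```text
t 5.55 TCP box [-0.0011  0.0136  0.1083] F box [-0.3  -0.33  0.16] open 0.0
shift cm [-2.76  0.12  0.13]
turn [ 0.01 -0.   -0.31]
```

View pics/s4.png

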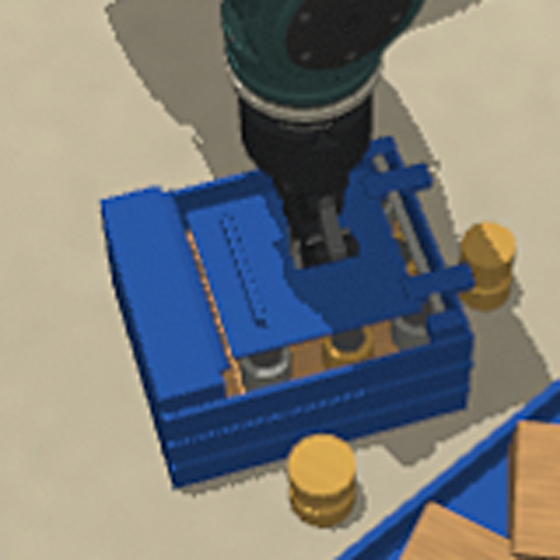

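The tab lies flat in front of the lip, with the gap visible at (215,310) and the rib at (245,270). Now I slide along the face to the rib.

{"fn": "drive_tool", "kwargs": {"motion": [-0.6,0.1,0,0,0,0,-1.2,0.1,0,0,0,0,-1.8,0.1,0.05,0,0,0,-2.3,0.1,0.05,0,0,0,-2.5,0.1,0.05,0,0,0]}}

```text
time_s: 6.1
position: [0.5619, -0.0686, 0.1078]
eef_rot: [-0.0, 0.838, 0.545, -0.0]
wrist_force: [-0.1, 0.9, 1.0]
opening: -0.003
grip_force: 0.4
```

```bash
python3 go.py 0 -.036 .096
```

```text
t 6.1 TCP box [-0.0003 -0.0121  0.1078] F box [-0.46  0.77  1.05] open -0.003
shift cm [-2.39  0.04  0.08]
turn [-0.    0.   -0.35]
```

{"fn": "drive_tool", "kwargs": {"motion": [-0.3,0,0,0,0,0,-0.7,0,0,0,0,0,-1.1,0,0,0,0,0,-1.5,0,0,0,0,0,-1.8,0,0,0,0,0]}}

```text
time_s: 6.6
position: [0.5548, -0.0847, 0.1078]
eef_rot: [0.0, 0.838, 0.545, 0.0]
wrist_force: [0.3, 2.2, -0.0]
opening: -0.002
grip_force: 1.0
```

```bash
python3 go.py 0 -.036 .096
```

```text
t 6.6 TCP box [-0.0003 -0.0298  0.1078] F box [-0.58  2.18 -0.  ] open -0.002
shift cm [-0.62  0.04  0.08]
turn [ 0.   -0.   -0.32]
```

{"fn": "drive_tool", "kwargs": {"motion": [-0.15,0,0,0,0,0,-0.3,0,0,0,0,0,-0.45,0,0,0,0,0,-0.55,0,0,0,0,0,-0.6,0,0,0,0,0]}}

```text
time_s: 7.1
position: [0.5524, -0.09, 0.1078]
eef_rot: [0.0, 0.838, 0.545, 0.0]
wrist_force: [-0.1, 1.3, 0.4]
opening: -0.001
grip_force: 0.9
```

```bash
python3 go.py 0 -.036 .096
```

```text
t 7.1 TCP box [-0.0004 -0.0355  0.1078] F box [-0.55  1.13  0.44] open -0.001
shift cm [-0.05  0.04  0.08]
turn [ 0.    0.   -0.31]
```

Still sliding freely with no stop felt, so I'm nudging further by small steps.

{"fn": "drive_tool", "kwargs": {"motion": [-0.05,0,0,0,0,0,-0.1,0,0,0,0,0,-0.15,0,0,0,0,0,-0.2,0,0,0,0,0,-0.2,0,0,0,0,0]}}

```text
time_s: 7.6
position: [0.5517, -0.0915, 0.1078]
eef_rot: [-0.0, 0.838, 0.546, 0.0]
wrist_force: [1.6, 4.7, 0.6]
opening: 0.0
grip_force: 2.6
```

```bash
python3 go.py 0 -.036 .096;python3 - <<'E'
from h import *
im=cams.get_image("scene")[:,:,::-1]
cv2.imwrite("pics/s5.png",cv2.resize(im[210:370,250:410],None,fx=3.5,fy=3.5,interpolation=2))
E
```

```text
t 7.6 TCP box [-0.0004 -0.0372  0.1078] F box [-0.43  4.9   0.58] open 0.0
shift cm [0.12 0.04 0.08]
turn [ 0.   -0.04 -0.3 ]
```

View pics/s5.png

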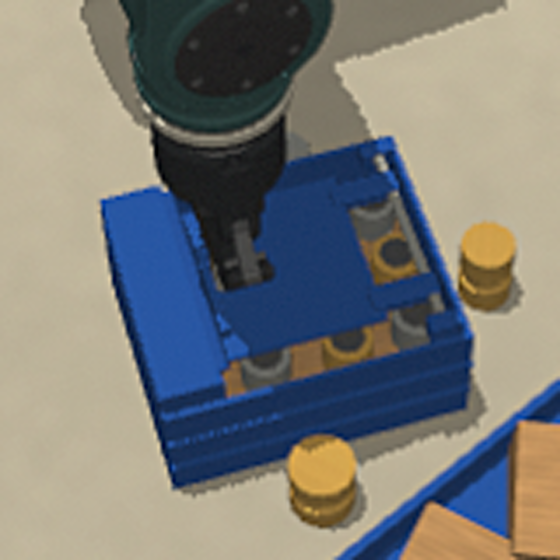

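The tab's edge is now under the lip, with the rib right against it at about (215,320). The force jumped to 5 N, which suggests the stop. One more small nudge will confirm it.

{"fn": "drive_tool", "kwargs": {"motion": [-0.05,0,0,0,0,0,-0.1,0,0,0,0,0,-0.1,0,0,0,0,0,-0.1,0,0,0,0,0,-0.1,0,0,0,0,0]}}

```text
time_s: 8.15
position: [0.5517, -0.0917, 0.1078]
eef_rot: [-0.001, 0.838, 0.546, 0.001]
wrist_force: [5.3, 10.1, -0.6]
opening: -0.002
grip_force: 6.0
```

```bash
python3 go.py
```

```text
t 8.15 TCP box [-0.0004 -0.0374  0.1078] F box [ 0.82 11.35 -0.63] open -0.002
turn [ 0.   -0.14 -0.27]
```

The stop is confirmed: 11 N with no further motion. I back off along +y a little, then lift.

{"fn": "drive_tool", "kwargs": {"motion": [0.4,0,-0.1,0,0,0,1,0,-0.4,0,0,0,1.2,0,-1.5,0,0,0,1.2,0,-4,0,0,0,1.2,0,-8,0,0,0]}}

```text
time_s: 8.65
position: [0.5551, -0.0813, 0.1879]
eef_rot: [-0.001, 0.838, 0.546, -0.001]
wrist_force: [1.4, -0.9, 0.0]
opening: -0.003
grip_force: 0.0
```

{"fn": "drive_tool", "kwargs": {"motion": [0,0,-4,0,0,0,-4,-1.5,-7,0,0,0,-8,-3,-7,0,0,0,-12,-4.5,-7,0,0,0,-16,-6,-7,0,0,0]}}

```text
time_s: 9.15
position: [0.4352, -0.2046, 0.2589]
eef_rot: [0.001, 0.838, 0.546, 0.0]
wrist_force: [0.5, -1.6, -0.7]
opening: -0.002
grip_force: 0.0
```

{"fn": "drive_tool", "kwargs": {"motion": [-4,-1.5,0,0,0,0,-8,-3,0,0,0,0,-12,-4.5,0,0,0,0,-14,-5,0,0,0,0,-14,-5,0,0,0,0]}}

```text
time_s: 9.65
position: [0.3325, -0.3132, 0.2586]
eef_rot: [0.001, 0.839, 0.544, -0.0]
wrist_force: [-0.1, -0.1, 0.1]
opening: -0.001
grip_force: 0.0
```

```bash
python3 go.py;python3 - <<'E'
from h import *
a=cams.get_image("scene")[210:370,250:410,::-1];b=cams.get_image("top")[130:290,270:430,::-1]
cv2.imwrite("pics/f6.png",cv2.resize(np.hstack([a,b]),None,fx=2.5,fy=2.5,interpolation=2))
E
```

```text
t 9.65 TCP box [-0.1127 -0.3281  0.2586] F box [-0.06 -0.14  0.09] open -0.001
turn [ 0.03  0.07 -0.5 ]
```

View pics/f6.png

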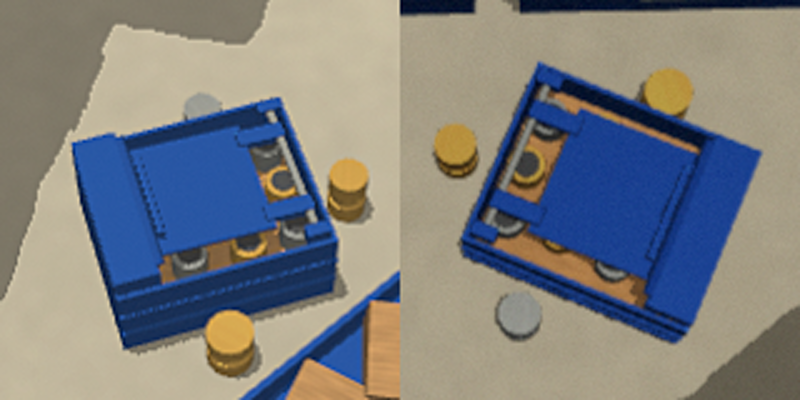

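Both views show the tab flat and tucked under the lip, with the rib beside it at about (150,195) in the scene half. The couplings have not moved and the hand is clear.

```bash
python3 -c "
from plant import workorder;print(workorder.job_done())"
```

```text
the job is handed in; nothing more can be done
None
```

The box is closed and the job is handed in: the tab lies flat, pushed beneath the lip to its stop, and it stayed tucked after the hand moved clear; in the last pictures the box and the couplings beside it look unmoved (no verdict was returned).

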